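Load a two-part adhesive cartridge into the dispensing gun held in the vise

ROBOT

A 6-joint arm with a two-finger parallel gripper is mounted at the origin on the work surface. World frame = base frame: x ahead of the robot, y to its left, z up, the work surface at z = 0. Lengths are in m, angles in rad, forces in N, time in s.
With the tool pointing down it reaches from about 0.425 to 0.95 m from the base axis. Payload 3.5 kg.
Tool frame: the origin (TCP) lies between the finger pads; the fingertips stand 25 mm ahead of it and the grasp point (between the pads) lies 6 mm ahead of it (ctrl.finger_overhang is the distance from the TCP to the fingertips, in m); x points along the fingers, y is the direction in which the jaws open and shut, and the axes are right-handed (so a half turn about x gives the same grasp; the last joint's range is limited). The gripper opens to 85 mm and grips with 20 to 120 N. Pads are 22 mm wide; open, the fingers measure 114 mm over their backs; the gripper's body (76 mm by 85 mm) begins 54 mm behind the grasp point. The pads swing forward as they close: fully open they stand 13 mm farther back than shut.
Start: joints at [1.154, 0.286, 1.577, -0, 1.279, -0.15], TCP at [0.178, 0.651, 0.256] pointing down, gripper open.
Joint ranges: [-2.77, 2.77], [-0.9, 2.22], [0.21, 2.48], [-1.53, 4.67], [0.24, 2.81], [-2.84, 2.84]. Speed limits (rad/s): [2.79, 2.79, 3.14, 3.14, 3.14, 3.14].

INTERFACE

Orientations are given as a unit quaternion [x, y, z, w].
In Python, from plant import ctrl gives the robot as it stands.
- The arm moves only by the tool play_rows, never from a script. Its argument "targets" is a list of rows, each an object with "delta_pos": the shift along the world's x, y, z normalised to -1 to 1, where 1 is 1000 mm, a list of three; "delta_rot": the turn, a rotation vector about the world's x, y, z normalised to -1 to 1, where 1 is pi rad, a list of three; "claw": the finger opening in mm, from 0 to 85.4. In form: [{"delta_pos": [tx, ty, tz], "delta_rot": [wx, wy, wz], "claw": claw}, ...]. A call has 1 to 20 rows; each row is the pose to reach, as a shift and turn from the pose measured when the call began, turning the shorter way round; what a row does not reach only later rows make up. A row lasts 1/12 s, in which the tool goes at most 41.7 mm and 7.16 degrees, less where a joint would pass 70% of its speed; a pose out of reach is approached as far as the arm can. A call with a number of a shift or a turn outside -1 to 1 is refused whole. A call with a gripper value outside its range is refused whole. The fingers move at their own pace and stop on an object; "newtons" is the grip in N (left out, the last holds). Time passes only in rows, so rows that repeat a pose let the fingers close. It gives the time, the measured TCP pose, the force and the opening at its end, in the units of the state.
- ctrl.get_state(): the state, without advancing time (a new reading comes with each control period).
- ctrl.read_camera(name): name is "scene" or "top"; returns the picture (420x560x3 uint8, blue, green, red); there is no depth.
- ctrl.calibration(name): a dict with "fx", "fy", "cx", "cy" (pixels), "camera_from_world" (4x4, takes a point from world to camera coordinates). Camera axes: x right, y down, z forward; pixel columns grow to the right and rows downward; lengths in m; the calibration is good to about 2 mm. A picture is of the moment at which its call begins. calibration takes no time and is no camera call.
- ctrl.sign_off(): hands the job in, once; it reports no verdict.
The state is a dict: "time": time; "qpos": joint angles; "dq": joint speeds; "joint_efforts": joint torques, N m; "eef_pos": TCP position; "tcp_rot": TCP orientation; "contact_force": force on the tool from outside, world axes, zero at the start; "wrist_torque": the same for the moment, N m; "opening": opening from 0.0 (shut) to 1.0 (fully open).
Only numpy, scipy, OpenCV 4.12 (cv2) and the standard library are available. Lean on these libraries where they do the work, as an engineer would, in place of code of your own. Each camera call takes 0.05 s, during which the arm holds its last target. There are 200 camera calls.

TASK

Load the adhesive cartridge lying on the bench into the dispensing gun that is clamped in the vise: slide its flange straight down behind the gun's slotted front plate, past the spring balls, until it is fully home, and then push the gun's rods forward until the plunger bears on the pistons inside the cartridge. Work gently, so that neither the plastic is cracked nor adhesive squeezed out, leave the gun loaded with the plunger resting against the pistons, and leave the other things on the bench where they are.

Things in the scene. Friction and masses are not known exactly. Their poses are not given: they have to be found in the camera images.
- cartridge: Two white plastic barrels side by side (44 mm wide, 21 mm tall, 100 mm long) with a flange across the open rear end and a round grey cap 26 mm across on the outlet; 130 mm overall, 0.09 to 0.15 kg, lying flat. Origin on its underside below the middle of the flange; x runs along the barrels from flange to cap, y across both, z up; barrel axis 13 mm above the origin.
- flange (a point): Centre of the cartridge's oblong flange: 4 mm thick along x, 58 mm wide, 26 mm tall, its ends bevelled, axes as the cartridge. The barrels start at its front face.
- barrels (a point): Midway between the two barrels, 22 mm ahead of the flange's centre, axes as the cartridge; a good place to grip, across y (44 mm). In each open barrel sits a black piston that stops the plunger. How deep differs every time (12 to 34 mm inside the flange's rear face), cannot be seen and is found by feel; over 20 N of plunger on pistons squeezes adhesive out.
- gun: Hand dispensing gun, its pistol grip clamped in a blue bench vise, fixed. Origin on the bench under the grip; x is the way the gun points, y to its left along the vise's screw, z up. The gun's axis is 215 mm above the bench. The black feed housing reaches 38 mm before and behind the origin, 21 mm to either side and 23 mm above the axis. The vise is 140 mm tall. Seating with over 30 N cracks plastic.
- seat (a point): Where the flange's centre comes when home, on the gun's axis, axes as the gun: middle of the groove between the slotted front plate and its twin behind. The groove, open upward, is 6.5 mm wide (x) and 61 mm long (y); the 4 mm plates' slots are 47 mm wide. Plates rise 16 mm above this point, then flare out for 4 mm. At home the barrels lie on a saddle 26 mm wide, 65 mm long.
- balls (a point): Midway between two sprung steel balls, 8 mm above the seat point, axes as the gun. One at each end of the groove, 8 mm across, stands 3 mm into it. Pushing the flange down past them takes about 6 N; they then close over the flange's upper bevels and keep it down.
- rod (a joint): How far the twin rods with the plunger stand forward of their rearmost position, m (0 to 0.085). They slide through the housing along the gun's x with about 4 N of drag and stay where they are left. At 0 the plunger's front is 42 mm behind the seat point; the pistons are met between 0.050 and 0.077.
- tab (a point): Grip point on the upright steel tab that joins the rear ends of the rods and pushes them: 8 mm thick along x, 18 mm wide, its top 10 mm above this point. This point is 30 mm above the gun's axis and 215 mm behind the plunger's front; axes as the gun.
- plunger (a point): The plunger: two black discs 14 mm across, 23 mm apart, on the front ends of the rods. Origin midway between the discs' front faces, axes as the gun.
- brush: Wire brush with a wooden handle, 250 mm long, lying on its bristles; origin under its middle. Leave alone.
- tin: Round steel tin, 74 mm across and 85 mm tall, origin under its middle. Leave alone.
- square: Steel try square lying flat, stock 90 mm, blade 120 mm, origin under the stock. Leave alone.
There are look-alikes about, which are no part of the job. There is more than one size of the cartridge; the job needs the largest.

How it is judged:
By the outcome, as a careful person would: the job done as asked, in the order asked, and still so for the second after the job is handed in, with the robot touching nothing.
It also fails if it takes over 72 s, if anything falls off the work surface, if the arm or the gripper's body presses on something with over 40 N, if the wrist force passes 120 N, or if a joint passes its speed limit or range.

## Working session

There is one attempt and no reset: what is moved stays moved. The work goes in short steps, Python scripts to look and compute and a tool call to move; the robot and the scene stay as the last step left them, time stands still between calls to the robot, and variables do not carry over. Pictures are saved under pics/ and viewed, about 8 in all and at most 12, crops included, and the job is handed in when it is done.

Besides the shell and the picture viewer there is one more tool, called after "Call:" by a JSON object that holds its "fn" and its "kwargs". play_rows: Moves the arm, as the interface text tells. Its arguments: {"type":"object","properties":{"targets":{"type":"array"},"newtons":{"type":"number"}},"required":["targets"]}

```bash
mkdir -p pics; ls; python3 - <<'E'
from plant import ctrl
import cv2
s=ctrl.get_state(); print(s)
for n in("scene","top"):
    cv2.imwrite(f"pics/{n}0.png",ctrl.read_camera(n)); c=ctrl.calibration(n); print(n,c)
E
```

```text
pics
{'time': 0.0, 'qpos': array([ 1.15397401e+00,  2.87183788e-01,  1.57813956e+00,  5.74325548e-06,
        1.27854375e+00, -1.49983618e-01]), 'dq': array([ 0.00060934,  0.00259283, -0.00176054,  0.0022303 , -0.00204008,
        0.0005323 ]), 'joint_efforts': array([-8.25303905e-04, -4.05984771e+01, -2.92621207e+01, -2.16018643e-04,
        5.91934018e-03, -1.39248954e-05]), 'eef_pos': array([0.17771215, 0.65059454, 0.25495527]), 'tcp_rot': array([ 0.09329109,  0.7010488 , -0.09483412,  0.70059535]), 'contact_force': array([0.33671929, 0.40796326, 0.01026005]), 'wrist_torque': array([ 0.02938934, -0.00771805, -0.0093003 ]), 'opening': 0.9982668210696495}
scene {'fx': 496.4896984442838, 'fy': 496.4896984442838, 'cx': 281.83461439928, 'cy': 203.40642336532338, 'camera_from_world': array([[-0.6695379 ,  0.74276856, -0.00372363,  0.38466952],
       [ 0.61374514,  0.55039752, -0.56602073, -0.21251692],
       [-0.41837293, -0.38125769, -0.8243826 ,  1.50452894],
       [ 0.        ,  0.        ,  0.        ,  1.        ]])}
top {'fx': 408.36242840800406, 'fy': 408.36242840800406, 'cx': 276.88936280825686, 'cy': 215.00437010409058, 'camera_from_world': array([[ 0.02558477, -0.99966674, -0.0034398 , -0.04223344],
       [-0.98969488, -0.02484432, -0.14102056,  0.56562495],
       [ 0.1408881 ,  0.00701234, -0.99000069,  1.11382593],
       [ 0.        ,  0.        ,  0.        ,  1.        ]])}
```

View pics/scene0.png

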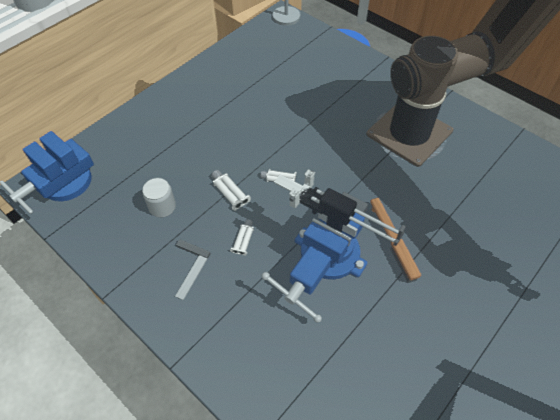

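View pics/top0.png

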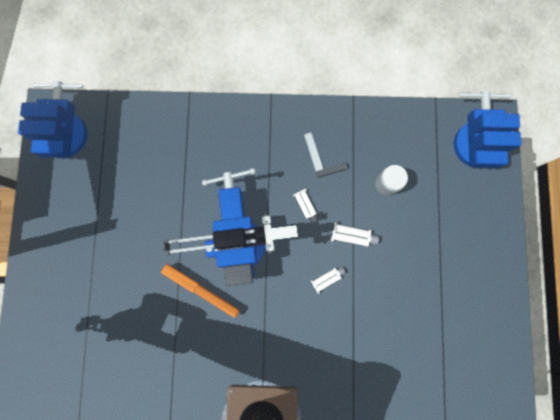

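```bash
cat > h.py <<'E'
import numpy as np, cv2
from plant import ctrl
C={n:ctrl.calibration(n) for n in("scene","top")}
def proj(n,p):
    c=C[n];M=c["camera_from_world"];q=M[:3,:3]@np.asarray(p,float)+M[:3,3]
    return np.array([c["cx"]+c["fx"]*q[0]/q[2],c["cy"]+c["fy"]*q[1]/q[2]])
def ray(n,uv):
    c=C[n];M=c["camera_from_world"];R=M[:3,:3]
    d=R.T@np.array([(uv[0]-c["cx"])/c["fx"],(uv[1]-c["cy"])/c["fy"],1.]);return -R.T@M[:3,3],d
def onz(n,uv,z):
    o,d=ray(n,uv);return o+d*(z-o[2])/d[2]
def tri(a,b): # scene px, top px
    o1,d1=ray("scene",a);o2,d2=ray("top",b)
    t=np.linalg.lstsq(np.c_[d1,-d2],o2-o1,rcond=None)[0]
    p,q=o1+d1*t[0],o2+d2*t[1];return (p+q)/2,np.linalg.norm(p-q)
def crop(im,x,y,w,h,k):
    return cv2.resize(im[y:y+h,x:x+w],None,fx=k,fy=k,interpolation=cv2.INTER_CUBIC)
E
python3 - <<'E'
from h import *
print(ctrl.finger_overhang)
t=cv2.imread("pics/top0.png");s=cv2.imread("pics/scene0.png")
a=crop(t,155,190,160,75,5);b=crop(s,250,155,160,75,5)
cv2.imwrite("pics/gun.png",np.vstack([a[:375],b[:375]])[:, :800][0:750] if 0 else cv2.resize(np.vstack([a,b]),(640,600)))
hsv=cv2.cvtColor(t,cv2.COLOR_BGR2HSV)
m=((hsv[...,2]>170)&(hsv[...,1]<60)).astype(np.uint8)
for c in cv2.findContours(m,0,1)[0]:
    if 60<cv2.contourArea(c)<2000:
        r=cv2.minAreaRect(c)
        if r[0][1]<110 or r[0][1]>300: continue
        P=[onz("top",p,.02)for p in cv2.boxPoints(r)]
        print(r,"ctr",onz("top",r[0],.02).round(4),"sides",np.linalg.norm(P[0]-P[1]).round(4),np.linalg.norm(P[1]-P[2]).round(4),P[0].round(3),P[1].round(3),P[2].round(3),P[3].round(3))
E
```

```text
0.025
((327.5058898925781, 278.2235412597656), (14.725727081298828, 33.28628158569336), 57.528804779052734) ctr [ 0.3934 -0.1746  0.02  ] sides 0.0942 0.0409 [ 0.385 -0.124  0.02 ] [ 0.436 -0.203  0.02 ] [ 0.402 -0.225  0.02 ] [ 0.351 -0.147  0.02 ]
((191.47531127929688, 248.59242248535156), (5.172327518463135, 43.284217834472656), 86.53176879882812) ctr [0.4668 0.2126 0.02  ] sides 0.1231 0.0147 [0.469 0.275 0.02 ] [0.479 0.152 0.02 ] [0.465 0.151 0.02 ] [0.454 0.273 0.02 ]
((190.4825439453125, 238.8690185546875), (3.7005836963653564, 43.4157829284668), 82.40535736083984) ctr [0.4944 0.217  0.02  ] sides 0.1236 0.0106 [0.49  0.279 0.02 ] [0.509 0.157 0.02 ] [0.499 0.155 0.02 ] [0.479 0.277 0.02 ]
((354.482666015625, 235.71803283691406), (46.092498779296875, 17.284687042236328), 8.365886688232422) ctr [ 0.5153 -0.2505  0.02  ] sides 0.0497 0.1313 [ 0.499 -0.182  0.02 ] [ 0.548 -0.189  0.02 ] [ 0.532 -0.319  0.02 ] [ 0.483 -0.312  0.02 ]
((280.4116516113281, 231.56787109375), (34.463653564453125, 32.400421142578125), 83.41805267333984) ctr [ 0.5218 -0.039   0.02  ] sides 0.0932 0.099 
[... 522 characters left out ...]
  0.02 ] [ 0.508 -0.78   0.02 ] [ 0.507 -0.772  0.02 ]
((228.4392852783203, 179.35546875), (15.585862159729004, 53.372074127197266), 81.25383758544922) ctr [0.6707 0.116  0.02  ] sides 0.1556 0.0466 [0.68  0.197 0.02 ] [0.708 0.044 0.02 ] [0.662 0.035 0.02 ] [0.634 0.188 0.02 ]
((394.0, 177.5), (25.0, 26.0), 90.0) ctr [ 0.6881 -0.3656  0.02  ] sides 0.0759 0.0745 [ 0.725 -0.328  0.02 ] [ 0.726 -0.404  0.02 ] [ 0.652 -0.403  0.02 ] [ 0.65  -0.327  0.02 ]
((313.0826721191406, 151.31271362304688), (38.59115219116211, 7.922236919403076), 72.18110656738281) ctr [ 0.7611 -0.1293  0.02  ] sides 0.0236 0.1165 [ 0.813 -0.1    0.02 ] [ 0.821 -0.122  0.02 ] [ 0.71  -0.158  0.02 ] [ 0.702 -0.136  0.02 ]
```

View pics/gun.png

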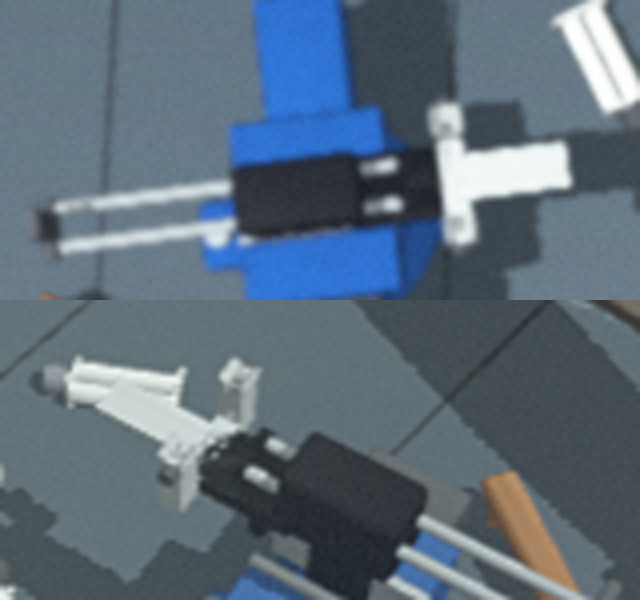

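```bash
python3 - <<'E'
from h import *
t=cv2.imread("pics/top0.png");s=cv2.imread("pics/scene0.png")
T=lambda u,v:(155+u/4-.4,190+v/4-.4); S=lambda u,v:(250+u/4-.4,155+(v-300)/4-.4)
A,B=T(445,115),T(459,230)
a,b=onz("top",A,.235),onz("top",B,.235);print("boss top view",a,b,np.linalg.norm(a-b),(a+b)/2)
a2,b2=onz("scene",S(180,455),.235),onz("scene",S(240,370),.235);print("boss scene",a2,b2,np.linalg.norm(a2-b2),(a2+b2)/2)
tab=onz("top",T(45,222),.255);tab2=onz("scene",(402,231),.255);print("tab",tab,tab2)
m=(a+b)/2;d=m-tab;print("tab-seat",np.linalg.norm(d[:2]),np.degrees(np.arctan2(d[1],d[0])),"perp",np.degrees(np.arctan2((b-a)[1],(b-a)[0]))+0)
H=[onz("top",T(*p),.238) for p in((233,165),(237,238),(360,228),(358,155))];print("housing",np.round(H,3))
# refined cartridge: rear edge etc
A=crop(t,318,212,72,50,10)[:300] if 0 else crop(t,322,218,64,36,10)
Bc=crop(s,200,162,64,56,10)
cv2.imwrite("pics/cart.png",np.vstack([A,Bc])[:, :640][:920] if 0 else cv2.resize(np.vstack([A,Bc]),(400,575)))
hsv=cv2.cvtColor(t,cv2.COLOR_BGR2HSV)
for th in(150,170,200,220):
    m=((hsv[...,2]>th)&(hsv[...,1]<60)).astype(np.uint8);m[:, :325]=0;m[:,382:]=0;m[:220]=0;m[255:]=0
    c=max(cv2.findContours(m,0,1)[0],key=cv2.contourArea);r=cv2.minAreaRect(c);pts=np.argwhere(m)[:,::-1].astype(float)
    mu,ev=cv2.PCACompute(pts,None);w=np.array([onz("top",p,.02)[:2] for p in pts]);_,e2=cv2.PCACompute(w,None)
    print(th,r,mu,"worlddir",np.degrees(np.arctan2(e2[0,1],e2[0,0])),w.mean(0), np.ptp(w@e2[0]),np.ptp(w@e2[1]))
E
```

```text
boss top view [ 0.53020828 -0.00363801  0.235     ] [ 0.46322098 -0.01372319  0.235     ] 0.06774222336438984 [ 0.49671463 -0.0086806   0.235     ]
boss scene [ 0.52894885 -0.00216684  0.235     ] [ 0.46177152 -0.0158628   0.235     ] 0.06855926174656655 [ 0.49536018 -0.00901482  0.235     ]
tab [0.46054121 0.22103034 0.255     ] [0.46493427 0.23202909 0.255     ]
tab-seat 0.23254168486079893 -81.05091495063463 perp -171.43821202964247
housing [[0.497 0.119 0.238]
 [0.455 0.114 0.238]
 [0.463 0.043 0.238]
 [0.505 0.046 0.238]]
150 ((354.63958740234375, 235.27874755859375), (46.22993850708008, 18.396099090576172), 8.61564826965332) [[352.67388167 235.46608947]] worlddir 81.28698441631225 [ 0.51586925 -0.24535939] 0.13105333699701582 0.05357838260876879
170 ((354.482666015625, 235.71803283691406), (46.092498779296875, 17.284687042236328), 8.365886688232422) [[352.40314961 235.34645669]] worlddir 81.63853708534488 [ 0.51618957 -0.2445899 ] 0.13071682760523043 0.0502127707198432
200 ((351.86944580078125, 235.13587951660156), (38.99559783935547, 15.746439933776855), 8.880659103393555) [[351.58687259 235.13513514]] worlddir 82.11697127149178 [ 0.51673406 -0.24226848] 0.11081733931077983 0.045465933374407075
220 ((351.60797119140625, 235.156005859375), (37.92371368408203, 14.579163551330566), 10.30484676361084) [[351.89800443 235.33259424]] worlddir 82.27534819641022 [ 0.51619053 -0.24315644] 0.10799511455632065 0.043439896236435516
```

View pics/cart.png

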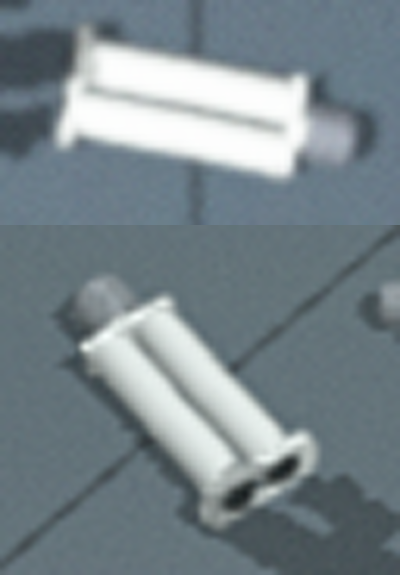

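```bash
python3 - <<'E'
from h import *
from scipy.spatial.transform import Rotation as R
T=lambda u,v:(322+u/6.25-.45,218+v/6.25-.45); S=lambda u,v:(200+u/6.25-.45,162+(v-225)/6.25-.45)
f=onz("top",T(77,90),.022);e=onz("top",T(293,128),.022)
# scene: flange top edge ends / cap end plate
f2=onz("scene",S(258,470),.022);e2=onz("scene",S(127,322),.022)
for f,e in((f,e),(f2,e2)):
    d=e-f;L=np.linalg.norm(d);print(f,e,L,np.degrees(np.arctan2(d[1],d[0])),"barrels",f+d/L*.022)
s=ctrl.get_state();q=R.from_quat(s["tcp_rot"]).as_matrix();print(q.round(3),s["eef_pos"],np.degrees(np.arctan2(q[1,1],q[0,1])))
# needed turns about world z: jaw y along line at heading-90
for h in(-98,-81.2):
    print(h,"jaw",h+90,h-90)
E
```

```text
[ 0.52435665 -0.19145629  0.022     ] [ 0.50946466 -0.2898043   0.022     ] 0.09946909887934291 -98.61039806137902 barrels [ 0.52106293 -0.21320833  0.022     ]
[ 0.52684892 -0.19176365  0.022     ] [ 0.5086748  -0.29195063  0.022     ] 0.10182204220543539 -100.28176212619834 barrels [ 0.52292216 -0.21341037  0.022     ]
[[-0.001  0.264  0.965]
 [-0.002  0.965 -0.264]
 [-1.    -0.002 -0.   ]] [0.17770793 0.65060744 0.25506258] 74.71406701576501
-98 jaw -8 -188
-81.2 jaw 8.799999999999997 -171.2
```

Call:
{"fn": "play_rows", "kwargs": {"targets": [{"delta_pos": [0.272,-0.4,0.165],"delta_rot": [0,0,-0.23],"claw": 85},{"delta_pos": [0.272,-0.4,0.165],"delta_rot": [0,0,-0.23],"claw": 85},{"delta_pos": [0.272,-0.4,0.165],"delta_rot": [0,0,-0.23],"claw": 85},{"delta_pos": [0.272,-0.4,0.165],"delta_rot": [0,0,-0.23],"claw": 85},{"delta_pos": [0.272,-0.4,0.165],"delta_rot": [0,0,-0.23],"claw": 85},{"delta_pos": [0.272,-0.4,0.165],"delta_rot": [0,0,-0.23],"claw": 85},{"delta_pos": [0.272,-0.4,0.165],"delta_rot": [0,0,-0.23],"claw": 85},{"delta_pos": [0.272,-0.4,0.165],"delta_rot": [0,0,-0.23],"claw": 85},{"delta_pos": [0.272,-0.4,0.165],"delta_rot": [0,0,-0.23],"claw": 85},{"delta_pos": [0.272,-0.4,0.165],"delta_rot": [0,0,-0.23],"claw": 85},{"delta_pos": [0.272,-0.4,0.165],"delta_rot": [0,0,-0.23],"claw": 85},{"delta_pos": [0.272,-0.4,0.165],"delta_rot": [0,0,-0.23],"claw": 85},{"delta_pos": [0.272,-0.4,0.165],"delta_rot": [0,0,-0.23],"claw": 85},{"delta_pos": [0.344,-0.864,0.06],"delta_rot": [0,0,-0.463],"claw": 85},{"delta_pos": [0.344,-0.864,0.06],"delta_rot": [0,0,-0.463],"claw": 85},{"delta_pos": [0.344,-0.864,0.06],"delta_rot": [0,0,-0.463],"claw": 85},{"delta_pos": [0.344,-0.864,0.06],"delta_rot": [0,0,-0.463],"claw": 85},{"delta_pos": [0.344,-0.864,0.06],"delta_rot": [0,0,-0.463],"claw": 85},{"delta_pos": [0.344,-0.864,0.06],"delta_rot": [0,0,-0.463],"claw": 85},{"delta_pos": [0.344,-0.864,0.06],"delta_rot": [0,0,-0.463],"claw": 85}], "newtons": 40}}

```text
time: 1.77
eef_pos: [0.4929, -0.032, 0.3554]
tcp_rot: [-0.537, -0.461, 0.537, -0.459]
contact_force: [0.1, -1.3, -0.7]
opening: 0.996
```

Call:
{"fn": "play_rows", "kwargs": {"targets": [{"delta_pos": [0.0295,-0.181,-0.08],"delta_rot": [0,0,0],"claw": 85},{"delta_pos": [0.0295,-0.181,-0.08],"delta_rot": [0,0,0],"claw": 85},{"delta_pos": [0.0295,-0.181,-0.08],"delta_rot": [0,0,0],"claw": 85},{"delta_pos": [0.0295,-0.181,-0.08],"delta_rot": [0,0,0],"claw": 85},{"delta_pos": [0.0295,-0.181,-0.08],"delta_rot": [0,0,0],"claw": 85},{"delta_pos": [0.0295,-0.181,-0.12],"delta_rot": [0,0,0],"claw": 85},{"delta_pos": [0.0295,-0.181,-0.16],"delta_rot": [0,0,0],"claw": 85},{"delta_pos": [0.0295,-0.181,-0.2],"delta_rot": [0,0,0],"claw": 85},{"delta_pos": [0.0295,-0.181,-0.24],"delta_rot": [0,0,0],"claw": 85},{"delta_pos": [0.0295,-0.181,-0.265],"delta_rot": [0,0,0],"claw": 85},{"delta_pos": [0.0295,-0.181,-0.285],"delta_rot": [0,0,0],"claw": 85},{"delta_pos": [0.0295,-0.181,-0.3],"delta_rot": [0,0,0],"claw": 85},{"delta_pos": [0.0295,-0.181,-0.312],"delta_rot": [0,0,0],"claw": 85},{"delta_pos": [0.0295,-0.181,-0.32],"delta_rot": [0,0,0],"claw": 85},{"delta_pos": [0.0295,-0.181,-0.326],"delta_rot": [0,0,0],"claw": 85},{"delta_pos": [0.0295,-0.181,-0.326],"delta_rot": [0,0,0],"claw": 85}]}}

```text
time: 3.1
eef_pos: [0.5221, -0.2125, 0.0285]
tcp_rot: [-0.536, -0.462, 0.537, -0.459]
contact_force: [-0.2, -0.6, 0.4]
opening: 0.999
```

```bash
python3 - <<'E'
from h import *
s=ctrl.get_state();print(s["eef_pos"],s["contact_force"])
im=ctrl.read_camera("scene");cv2.imwrite("pics/pre.png",crop(im,190,130,110,90,6))
E
```

```text
[ 0.52205799 -0.21253063  0.0285044 ] [-0.19774515 -0.57807813  0.39458433]
```

View pics/pre.png

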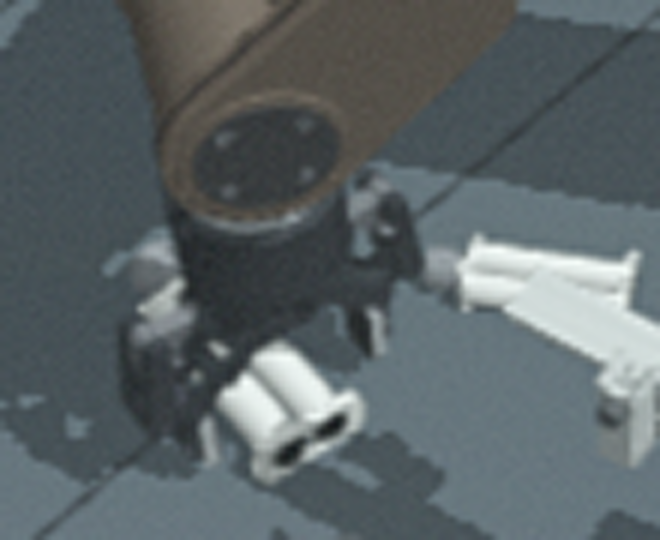

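Call:
{"fn": "play_rows", "kwargs": {"targets": [{"delta_pos": [0,0,0],"delta_rot": [0,0,0],"claw": 35},{"delta_pos": [0,0,0],"delta_rot": [0,0,0],"claw": 35},{"delta_pos": [0,0,0],"delta_rot": [0,0,0],"claw": 35},{"delta_pos": [0,0,0],"delta_rot": [0,0,0],"claw": 35},{"delta_pos": [0,0,0],"delta_rot": [0,0,0],"claw": 35},{"delta_pos": [0,0,0],"delta_rot": [0,0,0],"claw": 35},{"delta_pos": [0,0,0],"delta_rot": [0,0,0],"claw": 35},{"delta_pos": [0,0,0],"delta_rot": [0,0,0],"claw": 35},{"delta_pos": [0,0,0],"delta_rot": [0,0,0],"claw": 35},{"delta_pos": [0,0,0],"delta_rot": [0,0,0],"claw": 35}], "newtons": 45}}

```text
time: 3.98
eef_pos: [0.5234, -0.2134, 0.0306]
tcp_rot: [-0.537, -0.46, 0.537, -0.46]
contact_force: [-0.2, 0.7, 5.6]
opening: 0.504
```

Call:
{"fn": "play_rows", "kwargs": {"targets": [{"delta_pos": [0,0,0.02],"delta_rot": [0,0,0],"claw": 35},{"delta_pos": [0,0,0.05],"delta_rot": [0,0,0],"claw": 35},{"delta_pos": [0,0,0.09],"delta_rot": [0,0,0],"claw": 35},{"delta_pos": [0,0,0.13],"delta_rot": [0,0,0],"claw": 35},{"delta_pos": [0,0,0.17],"delta_rot": [0,0,0],"claw": 35},{"delta_pos": [0,0,0.21],"delta_rot": [0,0,0],"claw": 35},{"delta_pos": [0,0,0.25],"delta_rot": [0,0,0],"claw": 35},{"delta_pos": [0,0,0.262],"delta_rot": [0,0,0.02],"claw": 35},{"delta_pos": [-0.003,0.025,0.262],"delta_rot": [0,0,0.04],"claw": 35},{"delta_pos": [-0.008,0.06,0.262],"delta_rot": [0,0,0.06],"claw": 35},{"delta_pos": [-0.013,0.1,0.262],"delta_rot": [0,0,0.08],"claw": 35},{"delta_pos": [-0.018,0.135,0.262],"delta_rot": [0,0,0.097],"claw": 35},{"delta_pos": [-0.022,0.165,0.262],"delta_rot": [0,0,0.097],"claw": 35},{"delta_pos": [-0.024,0.183,0.262],"delta_rot": [0,0,0.097],"claw": 35},{"delta_pos": [-0.024,0.183,0.262],"delta_rot": [0,0,0.097],"claw": 35},{"delta_pos": [-0.024,0.183,0.262],"delta_rot": [0,0,0.097],"claw": 35},{"delta_pos": [-0.024,0.183,0.262],"delta_rot": [0,0,0.097],"claw": 35}]}}

```text
time: 5.4
eef_pos: [0.4992, -0.0308, 0.292]
tcp_rot: [0.46, 0.537, -0.461, 0.536]
contact_force: [-1.9, -0.3, -1.1]
opening: 0.503
```

```bash
python3 - <<'E'
from h import *
from scipy.spatial.transform import Rotation as R
s=ctrl.get_state();print(s["eef_pos"],s["contact_force"],s["opening"]);q=R.from_quat(s["tcp_rot"]).as_matrix();print(q.round(4),np.degrees(np.arctan2(q[1,1],q[0,1])))
a=ctrl.read_camera("scene");b=ctrl.read_camera("top")
cv2.imwrite("pics/hs.png",a);cv2.imwrite("pics/ht.png",b)
print(proj("scene",(.496,-.009,.235)),proj("top",(.496,-.009,.235)))
cv2.imwrite("pics/hov.png",np.vstack([crop(b,240,200,80,50,7),crop(a,260,160,80,33,7)[:231]]))
E
```

```text
[ 0.49921451 -0.03079708  0.29201268] [-1.88172326 -0.29694864 -1.14899861] 0.503023214037881
[[-1.900e-03  9.886e-01  1.503e-01]
 [-2.000e-04  1.503e-01 -9.886e-01]
 [-1.000e+00 -1.900e-03 -1.000e-04]] 8.64198236460219
[302.03069074 182.7397394 ] [267.7195006 232.9621661]
```

View pics/hov.png

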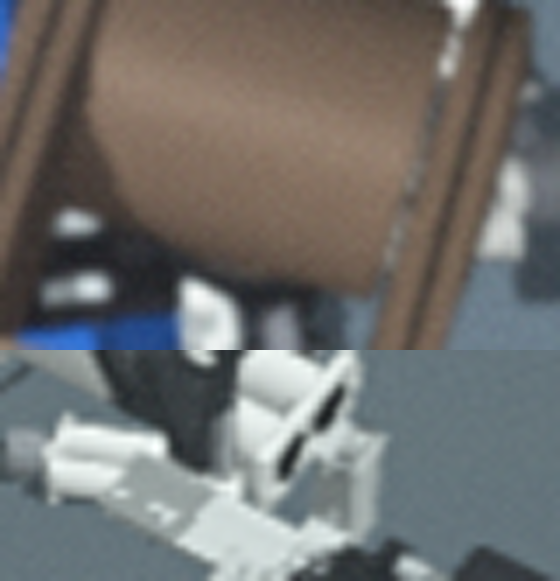

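```bash
python3 - <<'E'
from h import *
a=cv2.imread("pics/hs.png");s=cv2.imread("pics/scene0.png")
cv2.imwrite("pics/hov2.png",np.hstack([crop(a,282,150,40,60,10),crop(s,282,150,40,60,10)]))
E
```

```text
(no output)
```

View pics/hov2.png

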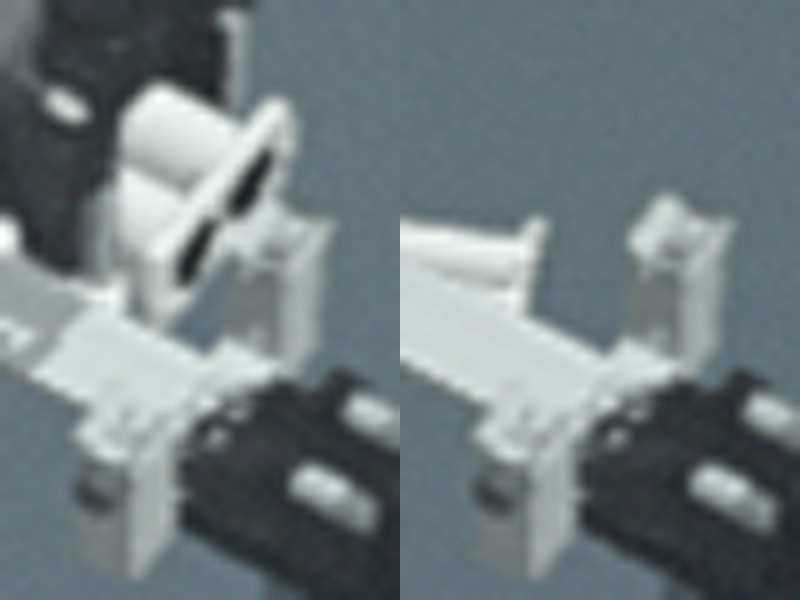

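```bash
python3 - <<'E'
from h import *
S=lambda u,v:(282+u/10-.45,150+v/10-.45)
T4=lambda u,v:(155+u/4-.4,190+v/4-.4)
for sc,tp in((S(280,225),T4(459,230)),(S(128,435),T4(445,115))): print("tri",tri(sc,tp))
z=.292-.0176
h1,h2=onz("scene",S(195,252),z),onz("scene",S(253,183),z);d=h1-h2
print("holes",h1,h2,np.linalg.norm(d),np.degrees(np.arctan2(d[1],d[0])))
x=np.array([.152,-.988,0]);f=(h1+h2)/2+.002*x
e=(onz("scene",S(285,123),z)+onz("scene",S(160,290),z))/2+.002*x
print("flange",f,e); tcp=np.array([.4992,-.0308,.292]);y=np.array([.988,.152,0])
for q in(f,e):print("rel tcp along gun x,y",(q-tcp)@x,(q-tcp)@y)
for st in((.4954,-.0090,0),(.4967,-.0087,0)):
    dd=np.array(st)-f;print("move",dd[:2],"gunxy",dd@x,dd@y)
E
```

```text
tri (array([ 0.46332905, -0.01420202,  0.23800111]), np.float64(0.0010083007965863825))
tri (array([ 0.52967542, -0.00314777,  0.23609959]), np.float64(0.0013064216751121653))
holes [ 0.50428975 -0.00620186  0.2744    ] [ 0.48150443 -0.00919284  0.2744    ] 0.022980798129469234 7.47834640583324
flange [ 0.49320109 -0.00967335  0.2744    ] [ 0.49085502 -0.01193771  0.2744    ]
rel tcp along gun x,y -0.02178496672216249 -0.002715670595532919
rel tcp along gun x,y -0.019904381234172833 -0.005377767282034299
move [0.00219891 0.00067335] gunxy -0.00033103327783751114 0.00227487059553295
move [0.00349891 0.00097335] gunxy -0.0004298332778375159 0.0036048705955329177
```

Call:
{"fn": "play_rows", "kwargs": {"targets": [{"delta_pos": [0.0024,0.0007,0],"delta_rot": [0,0,0.003],"claw": 35},{"delta_pos": [0.0024,0.0007,-0.01],"delta_rot": [0,0,0.003],"claw": 35},{"delta_pos": [0.0024,0.0007,-0.018],"delta_rot": [0,0,0.003],"claw": 35},{"delta_pos": [0.0024,0.0007,-0.022],"delta_rot": [0,0,0.003],"claw": 35},{"delta_pos": [0.0024,0.0007,-0.022],"delta_rot": [0,0,0.003],"claw": 35}]}}

```text
time: 5.92
eef_pos: [0.5008, -0.0306, 0.2678]
tcp_rot: [0.458, 0.54, -0.46, 0.536]
contact_force: [0.1, 0.3, -1.4]
opening: 0.501
```

```bash
python3 - <<'E'
from h import *
s=ctrl.get_state();print(s["eef_pos"],s["contact_force"],s["wrist_torque"])
a=ctrl.read_camera("scene");cv2.imwrite("pics/low.png",crop(a,282,155,40,45,14))
E
```

```text
[ 0.50082117 -0.03063532  0.26781264] [ 0.05389996  0.31415174 -1.42275422] [ 0.10881521 -0.00982478  0.00380607]
```

View pics/low.png

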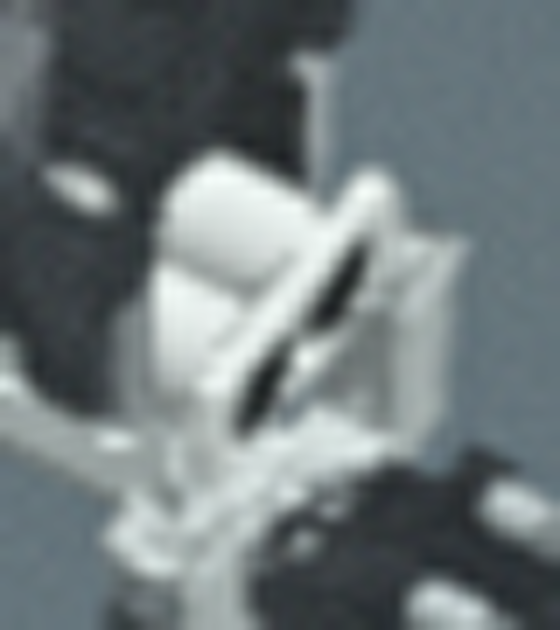

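```bash
python3 - <<'E'
from h import *
S=lambda u,v:(282+u/14-.46,155+v/14-.46)
z=.2678-.0176
h1,h2=onz("scene",S(262,393),z),onz("scene",S(340,287),z);d=h1-h2
x=np.array([.158,-.987,0]);y=np.array([.987,.158,0]);f=(h1+h2)/2+.002*x
print(f,np.linalg.norm(d),np.degrees(np.arctan2(d[1],d[0])))
for st in((.4954,-.0090,0),):
    dd=np.array(st)-f;print(dd@x,dd@y)
print((f-ctrl.get_state()["eef_pos"])@x,(f-ctrl.get_state()["eef_pos"])@y)
E
```

```text
[ 0.49554482 -0.00925899  0.2502    ] 0.024505986134616523 10.601832877747272
-0.00027850530918990124 -0.0001020118148262918
-0.02200952972538483 -0.002212665049473366
```

Call:
{"fn": "play_rows", "kwargs": {"targets": [{"delta_pos": [0,0,-0.002],"delta_rot": [0,0,0],"claw": 35},{"delta_pos": [0,0,-0.004],"delta_rot": [0,0,0],"claw": 35},{"delta_pos": [0,0,-0.006],"delta_rot": [0,0,0],"claw": 35},{"delta_pos": [0,0,-0.007],"delta_rot": [0,0,0],"claw": 35},{"delta_pos": [0,0,-0.007],"delta_rot": [0,0,0],"claw": 35}]}}

```text
time: 6.38
eef_pos: [0.5011, -0.0306, 0.2616]
tcp_rot: [0.458, 0.539, -0.46, 0.537]
contact_force: [-0.6, 0.6, -2.0]
opening: 0.496
```

Call:
{"fn": "play_rows", "kwargs": {"targets": [{"delta_pos": [0,0,-0.0015],"delta_rot": [0,0,0],"claw": 35},{"delta_pos": [0,0,-0.003],"delta_rot": [0,0,0],"claw": 35},{"delta_pos": [0,0,-0.0045],"delta_rot": [0,0,0],"claw": 35},{"delta_pos": [0,0,-0.0045],"delta_rot": [0,0,0],"claw": 35}]}}

```text
time: 6.72
eef_pos: [0.5009, -0.0305, 0.2566]
tcp_rot: [0.458, 0.54, -0.46, 0.536]
contact_force: [0.4, 0.3, -0.9]
opening: 0.503
```

Call:
{"fn": "play_rows", "kwargs": {"targets": [{"delta_pos": [0,0,-0.0015],"delta_rot": [0,0,0],"claw": 35},{"delta_pos": [0,0,-0.003],"delta_rot": [0,0,0],"claw": 35},{"delta_pos": [0,0,-0.0045],"delta_rot": [0,0,0],"claw": 35},{"delta_pos": [0,0,-0.006],"delta_rot": [0,0,0],"claw": 35},{"delta_pos": [0,0,-0.006],"delta_rot": [0,0,0],"claw": 35}]}}

```text
time: 7.13
eef_pos: [0.5007, -0.0305, 0.2501]
tcp_rot: [0.458, 0.54, -0.46, 0.536]
contact_force: [-0.1, 0.6, -2.2]
opening: 0.503
```

Call:
{"fn": "play_rows", "kwargs": {"targets": [{"delta_pos": [0,0,-0.0015],"delta_rot": [0,0,0],"claw": 35},{"delta_pos": [0,0,-0.003],"delta_rot": [0,0,0],"claw": 35},{"delta_pos": [0,0,-0.0045],"delta_rot": [0,0,0],"claw": 35},{"delta_pos": [0,0,-0.0045],"delta_rot": [0,0,0],"claw": 35}]}}

```text
time: 7.47
eef_pos: [0.5009, -0.0305, 0.2463]
tcp_rot: [0.458, 0.54, -0.46, 0.536]
contact_force: [-1.3, -0.2, 2.7]
opening: 0.502
```

Call:
{"fn": "play_rows", "kwargs": {"targets": [{"delta_pos": [0,0,-0.0015],"delta_rot": [0,0,0],"claw": 35},{"delta_pos": [0,0,-0.003],"delta_rot": [0,0,0],"claw": 35},{"delta_pos": [0,0,-0.0045],"delta_rot": [0,0,0],"claw": 35},{"delta_pos": [0,0,-0.0045],"delta_rot": [0,0,0],"claw": 35}]}}

```text
time: 7.8
eef_pos: [0.5008, -0.0306, 0.2413]
tcp_rot: [0.458, 0.54, -0.46, 0.536]
contact_force: [-0.7, -1.1, 1.2]
opening: 0.499
```

Call:
{"fn": "play_rows", "kwargs": {"targets": [{"delta_pos": [0,0,-0.0015],"delta_rot": [0,0,0],"claw": 35},{"delta_pos": [0,0,-0.003],"delta_rot": [0,0,0],"claw": 35},{"delta_pos": [0,0,-0.0045],"delta_rot": [0,0,0],"claw": 35},{"delta_pos": [0,0,-0.0045],"delta_rot": [0,0,0],"claw": 35}]}}

```text
time: 8.13
eef_pos: [0.5004, -0.0306, 0.2355]
tcp_rot: [0.457, 0.54, -0.46, 0.536]
contact_force: [-0.5, 0.0, -2.4]
opening: 0.504
```

Call:
{"fn": "play_rows", "kwargs": {"targets": [{"delta_pos": [0,0,-0.001],"delta_rot": [0,0,0],"claw": 35},{"delta_pos": [0,0,-0.002],"delta_rot": [0,0,0],"claw": 35},{"delta_pos": [0,0,-0.002],"delta_rot": [0,0,0],"claw": 35}]}}

```text
time: 8.38
eef_pos: [0.5003, -0.0305, 0.2329]
tcp_rot: [0.457, 0.54, -0.46, 0.536]
contact_force: [0.2, 0.3, -2.1]
opening: 0.498
```

Call:
{"fn": "play_rows", "kwargs": {"targets": [{"delta_pos": [0,0,-0.001],"delta_rot": [0,0,0],"claw": 35},{"delta_pos": [0,0,-0.0015],"delta_rot": [0,0,0],"claw": 35},{"delta_pos": [0,0,-0.0015],"delta_rot": [0,0,0],"claw": 35}]}}

```text
time: 8.63
eef_pos: [0.5004, -0.0304, 0.2326]
tcp_rot: [0.457, 0.54, -0.46, 0.536]
contact_force: [-2.6, 0.8, 4.6]
opening: 0.499
```

Call:
{"fn": "play_rows", "kwargs": {"targets": [{"delta_pos": [0,0,-0.001],"delta_rot": [0,0,0],"claw": 35},{"delta_pos": [0,0,-0.0015],"delta_rot": [0,0,0],"claw": 35},{"delta_pos": [0,0,-0.0015],"delta_rot": [0,0,0],"claw": 35}]}}

```text
time: 8.88
eef_pos: [0.5004, -0.0305, 0.2326]
tcp_rot: [0.457, 0.54, -0.46, 0.536]
contact_force: [-4.8, 1.1, 7.3]
opening: 0.501
```

Call:
{"fn": "play_rows", "kwargs": {"targets": [{"delta_pos": [0,0,0.001],"delta_rot": [0,0,0],"claw": 60},{"delta_pos": [0,0,0.001],"delta_rot": [0,0,0],"claw": 60},{"delta_pos": [0,0,0.001],"delta_rot": [0,0,0],"claw": 60},{"delta_pos": [0,0,0.001],"delta_rot": [0,0,0],"claw": 60},{"delta_pos": [0,0,0.001],"delta_rot": [0,0,0],"claw": 60},{"delta_pos": [0,0,0.01],"delta_rot": [0,0,0],"claw": 60},{"delta_pos": [0,0,0.025],"delta_rot": [0,0,0],"claw": 60},{"delta_pos": [0,0,0.05],"delta_rot": [0,0,0],"claw": 60},{"delta_pos": [0,0,0.09],"delta_rot": [0,0,0],"claw": 60},{"delta_pos": [0,0,0.13],"delta_rot": [0,0,0],"claw": 60},{"delta_pos": [0,0,0.15],"delta_rot": [0,0,0],"claw": 60},{"delta_pos": [0,0,0.15],"delta_rot": [0,0,0],"claw": 60}]}}

```text
time: 9.88
eef_pos: [0.5022, -0.0309, 0.3906]
tcp_rot: [0.459, 0.536, -0.458, 0.54]
contact_force: [0.8, -0.1, 0.0]
opening: 0.7
```

Call:
{"fn": "play_rows", "kwargs": {"targets": [{"delta_pos": [-0.0495,0.296,0],"delta_rot": [0,0,0],"claw": 0},{"delta_pos": [-0.0495,0.296,0],"delta_rot": [0,0,0],"claw": 0},{"delta_pos": [-0.0495,0.296,0],"delta_rot": [0,0,0],"claw": 0},{"delta_pos": [-0.0495,0.296,0],"delta_rot": [0,0,0],"claw": 0},{"delta_pos": [-0.0495,0.296,0],"delta_rot": [0,0,0],"claw": 0},{"delta_pos": [-0.0495,0.296,0],"delta_rot": [0,0,0],"claw": 0},{"delta_pos": [-0.0495,0.296,0],"delta_rot": [0,0,0],"claw": 0},{"delta_pos": [-0.0495,0.296,0],"delta_rot": [0,0,0],"claw": 0},{"delta_pos": [-0.0495,0.296,0],"delta_rot": [0,0,0],"claw": 0},{"delta_pos": [-0.0495,0.296,-0.03],"delta_rot": [0,0,0],"claw": 0},{"delta_pos": [-0.0495,0.296,-0.06],"delta_rot": [0,0,0],"claw": 0},{"delta_pos": [-0.0495,0.296,-0.09],"delta_rot": [0,0,0],"claw": 0},{"delta_pos": [-0.0495,0.296,-0.115],"delta_rot": [0,0,0],"claw": 0},{"delta_pos": [-0.0495,0.296,-0.133],"delta_rot": [0,0,0],"claw": 0},{"delta_pos": [-0.0495,0.296,-0.133],"delta_rot": [0,0,0],"claw": 0},{"delta_pos": [-0.0495,0.296,-0.133],"delta_rot": [0,0,0],"claw": 0}]}}

```text
time: 11.22
eef_pos: [0.4526, 0.2636, 0.2566]
tcp_rot: [0.459, 0.536, -0.46, 0.539]
contact_force: [0.3, -0.2, 0.1]
opening: 0.005
```

```bash
python3 - <<'E'
from h import *
s=ctrl.get_state();print(s["eef_pos"],s["contact_force"])
a=ctrl.read_camera("scene");b=ctrl.read_camera("top");cv2.imwrite("pics/tabs.png",np.vstack([crop(a,270,130,150,112,5)[:400],crop(b,155,200,150,40,5)]))
E
```

```text
[0.45262293 0.2636404  0.25658787] [ 0.26199131 -0.23000524  0.06046049]
```

View pics/tabs.png

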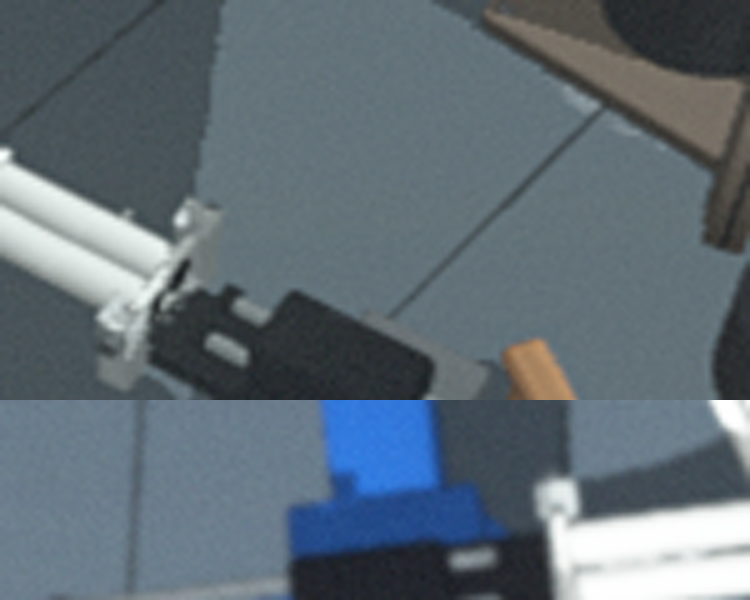

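Call:
{"fn": "play_rows", "kwargs": {"targets": [{"delta_pos": [0.0008,-0.005,0],"delta_rot": [0,0,0],"claw": 0},{"delta_pos": [0.0016,-0.01,0],"delta_rot": [0,0,0],"claw": 0},{"delta_pos": [0.0023,-0.0148,0],"delta_rot": [0,0,0],"claw": 0},{"delta_pos": [0.0023,-0.0148,0],"delta_rot": [0,0,0],"claw": 0}]}}

```text
time: 11.65
eef_pos: [0.4567, 0.2489, 0.2603]
tcp_rot: [0.461, 0.535, -0.458, 0.541]
contact_force: [0.1, -0.8, -0.1]
opening: -0.002
```

Call:
{"fn": "play_rows", "kwargs": {"targets": [{"delta_pos": [0.0004,-0.0025,0],"delta_rot": [0,0,0],"claw": 0},{"delta_pos": [0.0008,-0.005,0],"delta_rot": [0,0,0],"claw": 0},{"delta_pos": [0.0012,-0.0075,0],"delta_rot": [0,0,0],"claw": 0},{"delta_pos": [0.0016,-0.01,0],"delta_rot": [0,0,0],"claw": 0}]}}

```text
time: 11.98
eef_pos: [0.4582, 0.2397, 0.2606]
tcp_rot: [0.462, 0.535, -0.457, 0.54]
contact_force: [0.5, 3.9, 0.9]
opening: -0.0
```

Call:
{"fn": "play_rows", "kwargs": {"targets": [{"delta_pos": [0,-0.003,-0.002],"delta_rot": [0,0,0],"claw": 0},{"delta_pos": [0.0002,-0.006,-0.003],"delta_rot": [0,0,0],"claw": 0},{"delta_pos": [0.0005,-0.009,-0.003],"delta_rot": [0,0,0],"claw": 0},{"delta_pos": [0.001,-0.012,-0.003],"delta_rot": [0,0,0],"claw": 0},{"delta_pos": [0.0014,-0.015,-0.003],"delta_rot": [0,0,0],"claw": 0},{"delta_pos": [0.0018,-0.018,-0.003],"delta_rot": [0,0,0],"claw": 0},{"delta_pos": [0.0022,-0.02,-0.003],"delta_rot": [0,0,0],"claw": 0}]}}

```text
time: 12.57
eef_pos: [0.4607, 0.2194, 0.2578]
tcp_rot: [0.462, 0.535, -0.457, 0.54]
contact_force: [1.4, 4.1, 2.3]
opening: 0.001
```

Call:
{"fn": "play_rows", "kwargs": {"targets": [{"delta_pos": [0.0002,-0.002,0],"delta_rot": [0,0,0],"claw": 0},{"delta_pos": [0.0005,-0.004,0],"delta_rot": [0,0,0],"claw": 0},{"delta_pos": [0.0007,-0.005,0],"delta_rot": [0,0,0],"claw": 0}]}}

```text
time: 12.82
eef_pos: [0.4616, 0.2141, 0.2578]
tcp_rot: [0.462, 0.535, -0.457, 0.54]
contact_force: [1.0, 4.3, 2.3]
opening: -0.001
```

Call:
{"fn": "play_rows", "kwargs": {"targets": [{"delta_pos": [0.0001,-0.001,0],"delta_rot": [0,0,0],"claw": 0},{"delta_pos": [0.0003,-0.002,0],"delta_rot": [0,0,0],"claw": 0},{"delta_pos": [0.0004,-0.003,0],"delta_rot": [0,0,0],"claw": 0}]}}

```text
time: 13.07
eef_pos: [0.462, 0.2111, 0.2578]
tcp_rot: [0.462, 0.535, -0.457, 0.54]
contact_force: [0.5, 5.1, 1.9]
opening: -0.003
```

Call:
{"fn": "play_rows", "kwargs": {"targets": [{"delta_pos": [0.0001,-0.001,0],"delta_rot": [0,0,0],"claw": 0},{"delta_pos": [0.0003,-0.002,0],"delta_rot": [0,0,0],"claw": 0},{"delta_pos": [0.0004,-0.003,0],"delta_rot": [0,0,0],"claw": 0}]}}

```text
time: 13.32
eef_pos: [0.4625, 0.208, 0.2579]
tcp_rot: [0.462, 0.535, -0.457, 0.54]
contact_force: [1.4, 4.2, 2.4]
opening: 0.001
```

Call:
{"fn": "play_rows", "kwargs": {"targets": [{"delta_pos": [0.0001,-0.001,0],"delta_rot": [0,0,0],"claw": 0},{"delta_pos": [0.0003,-0.002,0],"delta_rot": [0,0,0],"claw": 0},{"delta_pos": [0.0004,-0.003,0],"delta_rot": [0,0,0],"claw": 0}]}}

```text
time: 13.57
eef_pos: [0.4629, 0.2049, 0.2578]
tcp_rot: [0.462, 0.535, -0.457, 0.54]
contact_force: [1.8, 4.7, 1.3]
opening: -0.0
```

Call:
{"fn": "play_rows", "kwargs": {"targets": [{"delta_pos": [0.0001,-0.001,0],"delta_rot": [0,0,0],"claw": 0},{"delta_pos": [0.0003,-0.002,0],"delta_rot": [0,0,0],"claw": 0},{"delta_pos": [0.0004,-0.003,0],"delta_rot": [0,0,0],"claw": 0}]}}

```text
time: 13.82
eef_pos: [0.4634, 0.2018, 0.2578]
tcp_rot: [0.462, 0.535, -0.457, 0.54]
contact_force: [1.9, 4.0, 2.4]
opening: 0.002
```

Free so far (about 4 N drag); continuing in small steps.

Call:
{"fn": "play_rows", "kwargs": {"targets": [{"delta_pos": [0.0001,-0.001,0],"delta_rot": [0,0,0],"claw": 0},{"delta_pos": [0.0003,-0.002,0],"delta_rot": [0,0,0],"claw": 0},{"delta_pos": [0.0004,-0.003,0],"delta_rot": [0,0,0],"claw": 0}]}}

```text
time: 14.07
eef_pos: [0.4638, 0.1987, 0.2578]
tcp_rot: [0.462, 0.535, -0.457, 0.54]
contact_force: [2.8, 4.6, 1.2]
opening: -0.004
```

Call:
{"fn": "play_rows", "kwargs": {"targets": [{"delta_pos": [0.0001,-0.001,0],"delta_rot": [0,0,0],"claw": 0},{"delta_pos": [0.0003,-0.002,0],"delta_rot": [0,0,0],"claw": 0},{"delta_pos": [0.0004,-0.003,0],"delta_rot": [0,0,0],"claw": 0}]}}

```text
time: 14.32
eef_pos: [0.4642, 0.1956, 0.2577]
tcp_rot: [0.462, 0.535, -0.457, 0.54]
contact_force: [1.8, 5.0, 1.8]
opening: -0.0
```

Call:
{"fn": "play_rows", "kwargs": {"targets": [{"delta_pos": [0.0001,-0.001,0],"delta_rot": [0,0,0],"claw": 0},{"delta_pos": [0.0003,-0.002,0],"delta_rot": [0,0,0],"claw": 0},{"delta_pos": [0.0004,-0.003,0],"delta_rot": [0,0,0],"claw": 0}]}}

```text
time: 14.57
eef_pos: [0.4646, 0.1926, 0.2577]
tcp_rot: [0.462, 0.535, -0.456, 0.54]
contact_force: [1.5, 4.6, 1.3]
opening: 0.003
```

Call:
{"fn": "play_rows", "kwargs": {"targets": [{"delta_pos": [0.0001,-0.001,0],"delta_rot": [0,0,0],"claw": 0},{"delta_pos": [0.0003,-0.002,0],"delta_rot": [0,0,0],"claw": 0},{"delta_pos": [0.0004,-0.003,0],"delta_rot": [0,0,0],"claw": 0}]}}

```text
time: 14.82
eef_pos: [0.465, 0.1904, 0.2578]
tcp_rot: [0.463, 0.536, -0.456, 0.539]
contact_force: [1.6, 9.3, 1.2]
opening: -0.002
```

Call:
{"fn": "play_rows", "kwargs": {"targets": [{"delta_pos": [0.0001,-0.001,0],"delta_rot": [0,0,0],"claw": 0},{"delta_pos": [0.0001,-0.001,0],"delta_rot": [0,0,0],"claw": 0}]}}

```text
time: 14.98
eef_pos: [0.465, 0.1904, 0.2578]
tcp_rot: [0.464, 0.536, -0.455, 0.538]
contact_force: [1.1, 7.7, 1.6]
opening: -0.001
```

Call:
{"fn": "play_rows", "kwargs": {"targets": [{"delta_pos": [0.0001,-0.0015,0],"delta_rot": [0,0,0],"claw": 0},{"delta_pos": [0.0002,-0.002,0],"delta_rot": [0,0,0],"claw": 0},{"delta_pos": [0.0002,-0.002,0],"delta_rot": [0,0,0],"claw": 0}]}}

```text
time: 15.23
eef_pos: [0.465, 0.1903, 0.2579]
tcp_rot: [0.466, 0.537, -0.454, 0.537]
contact_force: [1.3, 11.6, 1.4]
opening: -0.004
```

Call:
{"fn": "play_rows", "kwargs": {"targets": [{"delta_pos": [-0.0008,0.005,0],"delta_rot": [0,0,0],"claw": 0},{"delta_pos": [-0.0025,0.016,0],"delta_rot": [0,0,0],"claw": 0},{"delta_pos": [-0.006,0.04,0],"delta_rot": [0,0,0],"claw": 0},{"delta_pos": [-0.009,0.06,0.01],"delta_rot": [0,0,0],"claw": 0},{"delta_pos": [-0.009,0.07,0.05],"delta_rot": [0,0,0],"claw": 0},{"delta_pos": [-0.009,0.1,0.08],"delta_rot": [0,0,0],"claw": 0},{"delta_pos": [-0.03,0.14,0.1],"delta_rot": [0,0,0],"claw": 0},{"delta_pos": [-0.05,0.18,0.1],"delta_rot": [0,0,0],"claw": 0},{"delta_pos": [-0.08,0.22,0.1],"delta_rot": [0,0,0],"claw": 0},{"delta_pos": [-0.1,0.26,0.1],"delta_rot": [0,0,0],"claw": 0},{"delta_pos": [-0.1,0.3,0.1],"delta_rot": [0,0,0],"claw": 0},{"delta_pos": [-0.1,0.3,0.1],"delta_rot": [0,0,0],"claw": 0},{"delta_pos": [-0.1,0.3,0.1],"delta_rot": [0,0,0],"claw": 0}]}}

```text
time: 16.32
eef_pos: [0.3628, 0.4928, 0.3561]
tcp_rot: [0.463, 0.538, -0.454, 0.538]
contact_force: [0.2, -1.0, -0.1]
opening: -0.001
```

```bash
python3 - <<'E'
from h import *
s=ctrl.get_state();print(s["eef_pos"],s["contact_force"])
a=ctrl.read_camera("scene");b=ctrl.read_camera("top");cv2.imwrite("pics/fin.png",np.vstack([crop(a,170,130,240,110,3),crop(b,155,180,240,90,3)]))
E
```

```text
[0.36283778 0.49282129 0.35610115] [ 0.17209858 -0.99021948 -0.07981969]
```

View pics/fin.png

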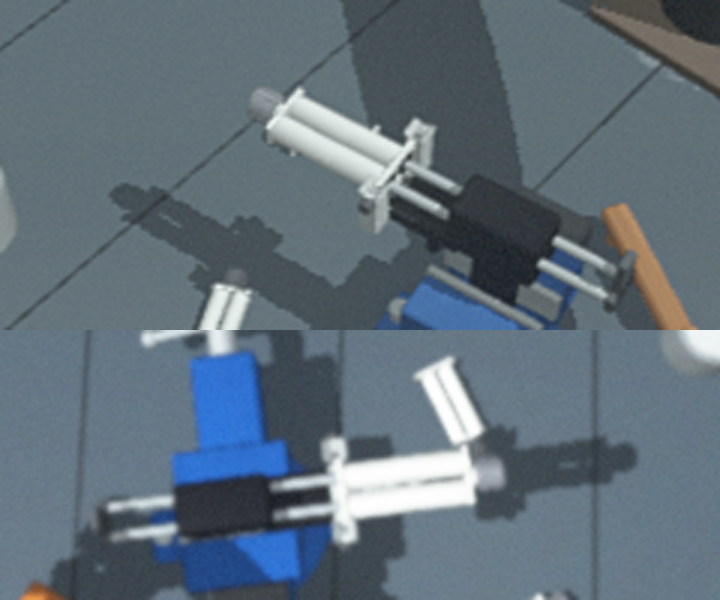

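```bash
python3 -c "
from plant import ctrl
print(ctrl.sign_off())"
```

```text
the job is handed in; nothing more can be done
None
```

The largest cartridge is loaded in the gun, the plunger is resting on its pistons, and the job is handed in at about 16.4 s of the 72 s allowed.

- **Seating:** The flange went down past the balls and stopped at the expected home height (TCP at 0.2326 m). The readings taken between steps reached at most about 4 N at the balls and 8 to 9 N when pressed home.
- **Plunger:** I pushed the rods from behind the tab with closed fingers, against 4 to 5 N of drag. They stopped dead at a rod travel of about 0.07 m, within the expected 0.050 to 0.077 m. The highest reading was 11.6 N, so about 7 N on the pistons, and the rods did not advance at that force.
- **Last checks:** The final pictures show the cartridge level in the saddle, its flange between the plates and the rods running into the barrels. The arm is well clear and touching nothing.
- **Not fully checked:**
  - I did not re-measure the brush, tin and square. The arm never touched or came near them, and those partly in the final view look undisturbed.
  - Forces were only read at the end of each move call, so brief peaks in between were not seen.
- **Disagreements:** The two camera views differed by 1 to 2 mm on the seat, which the descent absorbed. They differed by about 11 mm on the tab, which I found by touch instead.

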